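# Set a cut-off jig's length stop against its backlash and seat the bar on it

### The arm

A 6-joint arm with a two-finger parallel gripper is mounted at the origin on a cart in front of the work surface, level with it; the furniture and walls round the work are solid. World frame = base frame: x ahead of the robot, y to its left, z up, the work surface at z = 0. Lengths are in m, angles in rad, forces in N, time in s.
With the tool pointing down it reaches from about 0.375 to 0.9 m from the base axis. Payload 3.1 kg.
Tool frame: the origin (TCP) lies midway between the tips of the shut fingers; the grasp point (between the pads) lies 19 mm behind it; z points along the fingers, y is the line along which they close (so a half turn about z gives the same grasp; the last joint's range is limited). The gripper opens to 85 mm and grips with 20 to 120 N. Pads are 22 mm wide; open, the fingers measure 114 mm over their backs; the gripper's body (76 mm by 85 mm) begins 54 mm behind the grasp point. The pads swing forward as they close: fully open they stand 13 mm farther back than shut.
Start: joints at [-1.454, 0.527, 1.433, -0, 1.181, -0.178], TCP at [0.182, -0.598, 0.231] pointing down, gripper open.
Joint ranges: [-3.08, 3.08], [-0.75, 2.2], [0.22, 2.44], [-1.43, 4.57], [0, 2.65], [-2.85, 2.85]. Speed limits (rad/s): [2.79, 2.79, 3.14, 3.14, 3.14, 3.14].

### API

Orientations are given as a unit quaternion [x, y, z, w].
In Python, from station import manip gives the robot as it stands.
- The arm moves only by the tool step_arm, never from a script. Its argument "targets" is text: rows parted by semicolons, each of 4 numbers parted by spaces: the shift along the tool's x, y, z in mm, then the turn about the tool's z in degrees. A call has 1 to 12 rows; each row is the pose to reach, as a shift and turn from the pose commanded when the call began, along the tool's axes at that moment; what a row does not reach only later rows make up. A row lasts 1/10 s, in which the tool goes at most 50 mm and 8.59 degrees, less where a joint would pass 70% of its speed; a pose out of reach is approached as far as the arm can. A call with a gripper value outside its range is refused whole. "gripper" is the closure, from 0 (fully open) to 1 (shut), set as the call begins (left out, the last holds). The fingers move at their own pace and stop on an object; "squeeze" is the grip in N (left out, the last holds). Time passes only in rows, so rows that repeat a pose let the fingers close. It gives the time, the measured TCP pose, the force, the opening and the grip force at its end, in the units of the state.
- manip.sense(): the state, without advancing time (a new reading comes with each control period).
- manip.snapshot(name): name is "scene" or "top" or "wrist"; returns the picture (384x512x3 uint8, red, green, blue); there is no depth.
- manip.get_calibration(name): a dict with "fov_y" (degrees; the focal length in pixels is half the picture's height over the tangent of half this angle, whatever the lens; pixels are square), "cx", "cy" (the principal point, pixels), "extrinsics" (4x4, takes a point from camera to world coordinates); the wrist camera has in their place "tool_from_camera" (4x4, takes a point from camera to tool coordinates, whose origin is the TCP and whose axes are the flange's). Camera axes: x right, y down, z forward; pixel columns grow to the right and rows downward; lengths in m; the calibration is good to about 2 mm. A picture is of the moment at which its call begins: read the wrist's pose just before it. get_calibration takes no time and is no camera call.
- manip.sign_off(): hands the job in; it is judged then, once.
Trained networks look in the newest picture that a camera, given by its name, has taken for a name from the list of things; names that differ only in an ending like _2 or _b are one class to them, and where a whole thing is asked for, a point or a joint stands for the part that bears it (a point fixed in the world has none). Each returns a list of dicts, best first, with "p" (0 to 1); they miss things now and then, are a little off and sometimes report something else, mostly with a low value. They report only what shows in the picture. A call takes as long as a camera call. They do not tell look-alikes from the thing itself.
- manip.recognise(camera, query): "position" ([column, row] in pixels, amid what is visible of it).
- manip.masks_of(camera, query): "pixels" (384x512 bool, what is visible of it) and "position" ([column, row] in pixels, amid what is visible of it).
- manip.mark_of(camera, query): "position" ([column, row] in pixels: a listed point, or the origin of a listed thing).
The state is a dict: "t": time; "q": joint angles; "qd": joint speeds; "tau": joint torques, N m; "tcp_pos": TCP position; "tool_rot": TCP orientation; "force": force on the tool from outside, world axes, zero at the start; "ft_torque": the same for the moment, N m; "finger_gap": opening from 0.0 (shut) to 1.0 (fully open); "gripper_force": force on a finger pad.
Only numpy, scipy, OpenCV 4.12 (cv2) and the standard library are available. Lean on these libraries where they do the work, as an engineer would, in place of code of your own. Each camera call takes 0.05 s, during which the arm holds its last target. There are 200 camera calls.

### The job

Set the length stop of the cut-off jig to the red flag on its scale, using its hand lever. The rack drive has play, so first take the stop well past the flag, away from the saw guide, and then bring it back so that it comes to rest at the flag while still being driven towards the saw guide. Then lay the silvery aluminium bar (not the brass one) in the jig's channel between the saw-guide cheeks and press it endwise against the stop with about 10 N, firm but not forced; leave it with the bar touching the stop's contact button and the stop still at the flag.

Things in the scene. Friction and masses are not known exactly. Their poses are not given: they have to be found in the camera images.
- jig: Cut-off jig, fixed to the bench: teal-grey cast base 14 mm thick, x -78 to +60 mm, y -140 to +150 mm, with bar channel, saw guide, and a length stop on a rack-and-pinion slide. Origin at bench level; x across the jig (hand lever on the -x side, scale with red flag on the +x side), y along it from the saw guide (-y end) to the slide (+y end), z up.
- channel_floor (a point): On the centre line of the channel's floor, 20 mm above the bench, at jig x = +18, y = -70 mm; axes as the jig's. The channel runs along y from 67 mm on the -y side of this point to 54 mm on its +y side, open at the top and both ends, 29 mm wide. Its 8 mm thick side walls stand only 8 mm above the floor, with bevelled inner edges (36 mm wide at the top).
- saw_guide (a point): Middle of the saw slit, on the channel's floor at jig x = +18, y = -115 mm. Dark steel cheeks 8.5 mm thick flank the channel here, 29 mm apart, 10 mm to either side of this point along y, 30 mm high above the floor, open at the top with bevelled mouth.
- stop: The length stop: aluminium carriage 52 x 60 mm, 45 mm high above the bench, with a steel nose 22 mm wide and a contact button on it reaching to -y into the channel's line. It slides along the jig's y with about 4 N of drag, moved by the lever through the rack. Origin at bench level under the middle of the nose's end face; axes as the jig's.
- stop_face (a point): Middle, 33 mm above the bench, of the end face of the stop's nose (22 mm wide, from 22 to 45 mm above the bench), which looks to the jig's -y. A round steel contact button, 16 mm in diameter, is screwed into it at its middle and projects 2 to 8 mm to -y; how far differs from day to day and is not measured. The bar's end goes against the button, which must be found by feel.
- stop_pointer (a point): Tip of the black pointer on the stop's +x side, 70 mm to +y of the stop's end face, 46 mm above the bench; axes as the jig's. It points at the scale. The stop is set when this tip stands at the same y (jig axes) as the tip of the red flag.
- flag_tip (a point): Tip of the red flag that is clamped on the aluminium scale rail, a 12 mm wide red block with a white line, its tip pointing to -x at the pointer; axes as the jig's. At the start it stands 7 to 23 mm to the +y side of the pointer. It is the mark; leave it where it is.
- lever_knob (a point): Middle of the grip of the lever's upright black handle: diameter 18 mm, from 57 to 97 mm above the bench, this point 77 mm above it. It stands 65 mm from the lever's axis; the lever's flat steel arm runs below it, top at 53 mm.
- lever_pivot (a point): Upright axis of the lever and its pinion, 50 mm above the bench, at jig x = -49.5, y = +75 mm.
- stop_lever (a joint): Angle q of the hand lever, rad, -0.15 to 1.98, about 0 at the start. It grows counter-clockwise from above and moves the rack 22 mm to the jig's +y per rad. The handle lies from the axis in the direction (-cos(q-0.8), -sin(q-0.8)) of the jig's x, y. Friction of 0.4 Nm (6 N at the handle) keeps it where it is left; a stop resting on the dog then stands about 20 N.
- dog_centre (a point): Middle of the brass dog, a tongue 12 mm wide in y that is part of the rack and reaches into a notch in the -x side of the stop, seen from above. The rack moves the stop by this dog; axes as the jig's.
- notch_centre (a point): Middle of that notch, 17 mm wide in y; axes as the jig's. The dog has 5 mm of play in it: it drives the stop to -y when it lies 2.5 mm to -y of this point (bearing on the notch wall nearer the saw guide), to +y when 2.5 mm to +y. Only in the first case does the stop stand against a bar pressed on it.
- alu_bar_centre (a point): Centre of the loose silvery aluminium bar, 25 x 150 x 25 mm, 0.22 kg (it may differ), length along its y, lying on the bench at one end of the jig. The point is half-way up, 12.5 mm above its underside.
- brass_bar_centre (a point): Centre of the loose brass bar, 25 x 150 x 25 mm, length along its y, half-way up. It is for another job: leave it alone.
Not all that is in view belongs to the job. What is meant by the part that bears alu_bar_centre is not blue, and is the larger of those in its own colour.

How it is judged:
By the outcome, as a careful person would: the job done as asked, in the order asked, and still so for the second after the job is handed in, with the robot touching nothing.
It also fails if it takes over 72 s, if anything falls off the work surface, if the arm or the gripper's body presses on something with over 40 N, if the wrist force passes 120 N, or if a joint passes its speed limit or range.

## Working session

There is one attempt and no reset: what is moved stays moved. The work goes in short steps, Python scripts to look and compute and a tool call to move; the robot and the scene stay as the last step left them, time stands still between calls to the robot, and variables do not carry over. Pictures are saved under pics/ and viewed, at most 10 in all, crops included, and the job is handed in when it is done.

Besides the shell and the picture viewer there is one more tool, called as name(argument=value, ...) on one line, values as JSON. step_arm: Moves the arm, as the interface text tells. Its arguments: {"type":"object","properties":{"targets":{"type":"string"},"gripper":{"type":"number"},"squeeze":{"type":"number"}},"required":["targets"]}

```bash
ls; mkdir -p pics; cat > h.py <<'E'
import numpy as np, cv2
from station import manip
from scipy.spatial.transform import Rotation as R
def T(cam,s=None):
    c=manip.get_calibration(cam)
    if 'extrinsics' in c: E=np.array(c['extrinsics'])
    else:
        s=s or manip.sense(); W=np.eye(4); W[:3,:3]=R.from_quat(s['tool_rot']).as_matrix(); W[:3,3]=s['tcp_pos']; E=W@np.array(c['tool_from_camera'])
    f=192/np.tan(np.radians(c['fov_y'])/2)
    return E,f,c['cx'],c['cy']
def px2w(cam,p,z,cal=None):
    E,f,cx,cy=cal or T(cam); d=E[:3,:3]@np.array([(p[0]-cx)/f,(p[1]-cy)/f,1]); o=E[:3,3]
    return o+d*(z-o[2])/d[2]
def w2px(cam,X,cal=None):
    E,f,cx,cy=cal or T(cam); v=E[:3,:3].T@(np.array(X)-E[:3,3]); return np.array([cx+f*v[0]/v[2],cy+f*v[1]/v[2]])
def snap(cam,name=None):
    s=manip.sense(); im=manip.snapshot(cam)
    if name: cv2.imwrite('pics/'+name+'.png',im[:,:,::-1])
    return im,T(cam,s)
E
cat > a.py <<'E'
from h import *
np.set_printoptions(precision=4,suppress=True)
s=manip.sense(); print(s['t'],s['tcp_pos'],s['tool_rot'],s['force'])
Z=dict(channel_floor=.02,saw_guide=.02,stop_face=.033,stop_pointer=.046,flag_tip=.046,lever_knob=.077,lever_pivot=.05,dog_centre=.045,notch_centre=.045,alu_bar_centre=.0125,brass_bar_centre=.0125,jig=0,stop=0)
ims=[]
for cam in ['top','scene']:
    im,cal=snap(cam); ims.append(im)
    print(cam,cal[0][:3,3],cal[1])
    for n,z in Z.items():
        for d in manip.mark_of(cam,n)[:3]:
            if d['p']>.2: print(n,round(d['p'],2),np.array(d['position']),px2w(cam,d['position'],z,cal))
cv2.imwrite('pics/a.png',cv2.resize(np.vstack(ims)[:,:,::-1],(512,768))[:, :])
for i,im in enumerate(ims): cv2.imwrite(f'pics/a{i}.png',cv2.resize(im[:,:,::-1],(800,600)))
E
python3 a.py
```

```text
pics
0.0 [ 0.1822 -0.5971  0.2303] [ 0.9891  0.1474  0.     -0.0011] [ 0.8269 -0.6717 -0.2648]
top [0.2624 0.2667 1.3884] 413.0698954024474
channel_floor 0.97 [302.2 184.3] [0.5493 0.0899 0.02  ]
saw_guide 0.77 [316.6 183.4] [0.5477 0.041  0.02  ]
stop_face 0.84 [285.4 190.7] [0.5302 0.1502 0.033 ]
stop_pointer 0.69 [263.1 185.2] [0.5533 0.223  0.046 ]
lever_knob 0.69 [254.  229.5] [0.4059 0.267  0.077 ]
lever_pivot 0.71 [262.3 214.3] [0.4558 0.2354 0.05  ]
dog_centre 0.57 [266.6 201.2] [0.4986 0.2168 0.045 ]
notch_centre 0.59 [265.2 196.5] [0.5148 0.2199 0.045 ]
alu_bar_centre 0.78 [203.4 208.5] [0.4999 0.4303 0.0125]
alu_bar_centre 0.7 [142.9 245.7] [0.3946 0.6387 0.0125]
alu_bar_centre 0.55 [200.6 156.6] [0.6822 0.4273 0.0125]
brass_bar_centre 0.65 [360.5 200. ] [ 0.4779 -0.1007  0.0125]
jig 0.98 [287.1 194.7] [0.5223 0.1431 0.    ]
stop 0.73 [285.1 189. ] [0.5427 0.1477 0.    ]
stop 0.27 [265.  197.9] [0.5184 0.2194 0.    ]
scene [-0.5119  0.8074  0.6304] 444.28833758486024
channel_floor 0.93 [301.5 192.9] [0.5556 0.0873 0.02  ]
channel_floor 0.61 [287.6 208.7] [0.4831 0.1831 0.02  ]
saw_guide 0.8 [313. 188.] [0.5692 0.0339 0.02  ]
stop_face 0.61 [288.7 196.8] [0.5278 0.1523 0.033 ]
stop_pointer 0.61 [262.8 190.3] [0.5821 0.2133 0.046 ]
flag_tip 0.7 [303.3 192.3] [0.5111 0.1108 0.046 ]
flag_tip 0.52 [258.3 197.6] [0.5433 0.2496 0.046 ]
lever_knob 0.59 [273.3 206.4] [0.42   0.2686 0.077 ]
lever_pivot 0.78 [277.3 202.7] [0.4804 0.2205 0.05  ]
dog_centre 0.44 [271.9 203.3] [0.493  0.2313 0.045 ]
notch_centre 0.88 [276.7 201.5] [0.4966 0.2131 0.045 ]
alu_bar_centre 0.58 [205.8 227.3] [0.5063 0.4346 0.0125]
alu_bar_centre 0.56 [185.6 202.7] [0.6779 0.4331 0.0125]
alu_bar_centre 0.52 [147.6 269.8] [0.3825 0.6326 0.0125]
brass_bar_centre 0.67 [364.  193.8] [ 0.4688 -0.0946  0.0125]
jig 0.86 [286.8 209.5] [0.5123 0.1675 0.    ]
stop 0.76 [285.  201.3] [0.563  0.1435 0.    ]
```

View a0.

View pics/a0.png

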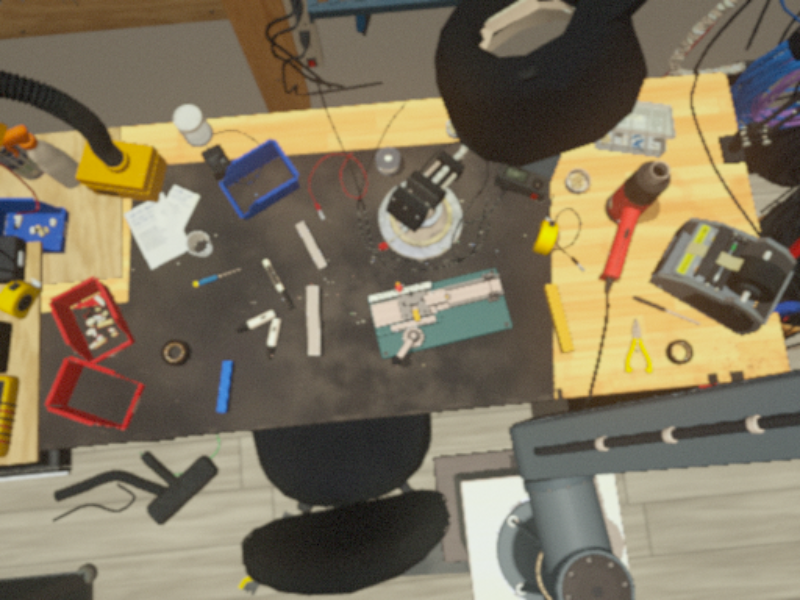

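View pics/a1.png

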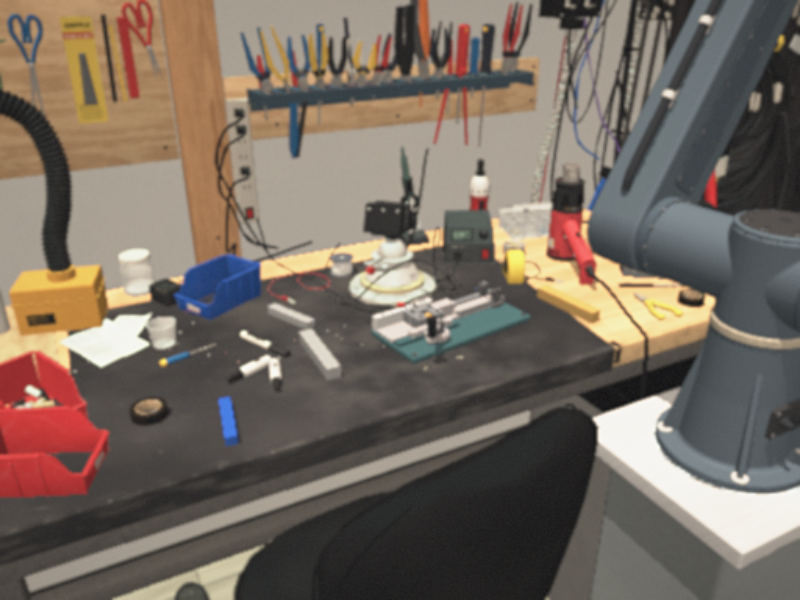

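```bash
cat >> h.py <<'E'
def plan(pos,yaw=None):
    """shift in tool mm and turn deg from the present pose to world pos, tool-x yaw (deg)"""
    s=manip.sense(); M=R.from_quat(s['tool_rot']).as_matrix(); d=M.T@(np.array(pos)-s['tcp_pos'])*1000
    y0=np.degrees(np.arctan2(M[1,0],M[0,0])); t=0 if yaw is None else -((yaw-y0+90)%180-90)
    print('tcp',s['tcp_pos'],'yaw %.2f'%y0,'shift',d.round(1),'turn %.1f'%t,'q6 %.2f'%s['q'][5])
E
python3 -c "
from h import *
np.set_printoptions(precision=3,suppress=True)
c=manip.get_calibration('wrist');print(np.array(c['tool_from_camera']),c['fov_y'])
plan((.45,-.25,.3),10);plan((.45,.20,.3),10)
print(manip.sense()['t'])"
```

```text
[[ 0.    -0.964 -0.265  0.066]
 [ 1.     0.     0.001  0.001]
 [-0.001 -0.265  0.964 -0.142]
 [ 0.     0.     0.     1.   ]] 59.75447219623052
tcp [ 0.182 -0.598  0.231] yaw 16.95 shift [ 357.5 -254.7  -68.7] turn 6.9 q6 -0.18
tcp [ 0.182 -0.598  0.231] yaw 16.95 shift [ 488.7 -685.1  -68.7] turn 6.9 q6 -0.18
1.4
```

step_arm(targets="45 -32 -15 1; 90 -64 -30 2; 135 -96 -45 3; 180 -128 -60 4; 225 -160 -69 5; 270 -192 -69 6; 315 -225 -69 7; 350 -255 -69 7; 370 -300 -69 7; 385 -347 -69 7; 400 -393 -69 7; 415 -440 -69 7")

```text
t: 2.6
tcp_pos: [0.4498, -0.0876, 0.3005]
tool_rot: [0.996, 0.087, 0.0, 0.0]
force: [1.6, -0.2, 0.7]
finger_gap: 1.0
gripper_force: 0.0
```

```bash
python3 -c "
from h import *
plan((.48,.17,.24),10)"
```

```text
tcp [ 0.44984686 -0.0875836   0.30048197] yaw 9.94 shift [  74.1 -248.5   60.5] turn -0.1 q6 0.96
```

step_arm(targets="14 -45 0 0; 28 -90 0 0; 42 -135 5 0; 56 -180 25 0; 70 -225 45 0; 74 -248 60 0; 74 -248 60 0; 74 -248 60 0")

```text
t: 3.4
tcp_pos: [0.4794, 0.1678, 0.2401]
tool_rot: [0.996, 0.088, -0.0, 0.0]
force: [0.0, -0.2, -0.0]
finger_gap: 1.001
gripper_force: 0.0
```

```bash
cat > b.py <<'E'
from h import *
np.set_printoptions(precision=4,suppress=True)
Z=dict(channel_floor=.02,saw_guide=.02,stop_face=.033,stop_pointer=.046,flag_tip=.046,lever_knob=.077,lever_pivot=.05,dog_centre=.045,notch_centre=.045)
im,cal=snap('wrist')
cv2.imwrite('pics/b.png',cv2.resize(im[:,:,::-1],(800,600),interpolation=cv2.INTER_CUBIC))
import pickle; pickle.dump((im,cal),open('b.pkl','wb'))
for n,z in Z.items():
    for d in manip.mark_of('wrist',n)[:2]:
        if d['p']>.2: print(n,round(d['p'],2),np.array(d['position']),px2w('wrist',d['position'],z,cal))
print(manip.sense()['t'])
E
python3 b.py
```

```text
channel_floor 0.21 [277.6 116.6] [0.5323 0.1491 0.02  ]
saw_guide 0.68 [377.2 114.5] [0.5528 0.0459 0.02  ]
saw_guide 0.3 [276.8 115. ] [0.5338 0.1502 0.02  ]
stop_face 0.86 [277.6 114.7] [0.5346 0.1505 0.033 ]
stop_pointer 0.63 [207.5  81. ] [0.5541 0.2236 0.046 ]
flag_tip 0.62 [182.9  79.9] [0.551  0.2468 0.046 ]
lever_knob 0.65 [139.9 229.6] [0.4051 0.2651 0.077 ]
lever_pivot 0.72 [189.3 181.4] [0.4542 0.2277 0.05  ]
dog_centre 0.57 [209.5 129.7] [0.5089 0.2153 0.045 ]
notch_centre 0.94 [207.1 130. ] [0.5082 0.2176 0.045 ]
3.9
```

View pics/b.png

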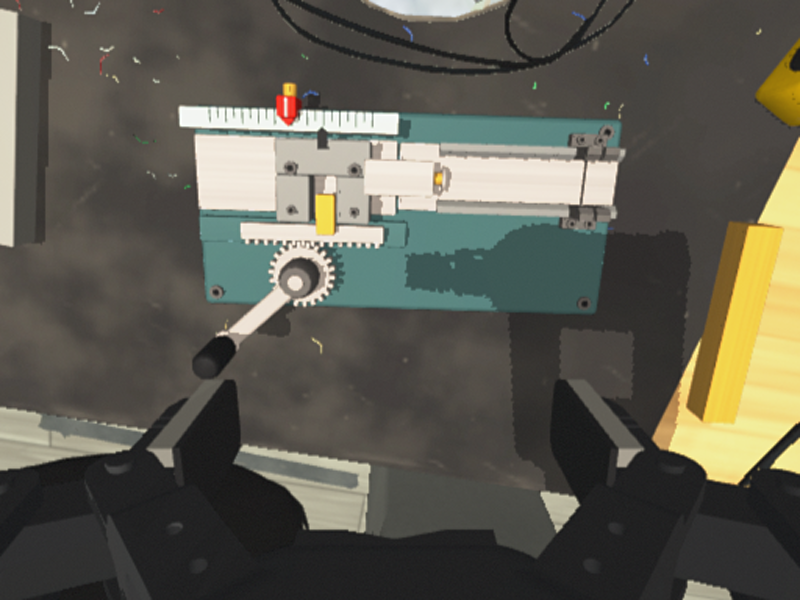

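```bash
cat > c.py <<'E'
from h import *
import pickle
from scipy.optimize import least_squares
im,cal=pickle.load(open('b.pkl','rb'))
s=1.5625
P=[((207,301),(-78,150,14)),((596,313),(-78,-140,14)),((621,120),(60,-140,14)),((377.2*s,114.5*s),(18,-115,20)),((296,283),(-49.5,75,58))]
def jw(v,X):
    c,d=np.cos(v[2]),np.sin(v[2]);return np.array([v[0]+(c*X[0]-d*X[1])/1e3,v[1]+(d*X[0]+c*X[1])/1e3,X[2]/1e3])
f=lambda v:np.concatenate([w2px('wrist',jw(v,X),cal)-np.array(p)/s for p,X in P])
r=least_squares(f,[.52,.14,.15],loss='soft_l1');v=r.x
print(v[:2],np.degrees(v[2]));print(f(v).reshape(-1,2).round(1))
np.save('jig.npy',v)
def inv(W):
    c,d=np.cos(v[2]),np.sin(v[2]);e=(W[:2]-v[:2])*1e3;return np.array([c*e[0]+d*e[1],-d*e[0]+c*e[1]]).round(1)
for n,p,z in [('flag',(289,124),.046),('ptr',(322,130),.046),('face',(434,178),.045),('button',(446,178),.033),('dog',(325,213),.045),('knob top',(205,360),.097),('notchR',(338,190),.045),('notchL',(312,190),.045)]:
    W=px2w('wrist',np.array(p)/s,z,cal);print(n,W.round(4),inv(W))
q0=0
for q in (0,.5,1,1.5):
    K=(-49.5-65*np.cos(q-.8),75-65*np.sin(q-.8),77); W=jw(v,K); print(q,W.round(4),(w2px('wrist',W,cal)*s).round())
E
python3 c.py
```

```text
[0.51722507 0.15953521] 8.244103076067784
[[-1.4  0.9]
 [ 2.3  0.8]
 [ 4.3 -2.3]
 [-2.5  0.8]
 [-0.1 -0.8]]
flag [0.5518 0.2449 0.046 ] [46.5 79.5]
ptr [0.5519 0.2246 0.046 ] [43.7 59.4]
face [0.5358 0.1514 0.045 ] [ 17.2 -10.7]
button [0.5368 0.1428 0.033 ] [ 17.  -19.4]
dog [0.5021 0.2159 0.045 ] [-6.8 57.9]
knob top [0.4121 0.2672 0.097 ] [-88.6 121.6]
notchR [0.5179 0.2098 0.045 ] [ 7.9 49.6]
notchL [0.515 0.226 0.045] [ 7.3 66.1]
0 [0.406  0.2663 0.077 ] [217. 357.]
0.5 [0.3933 0.2368 0.077 ] [262. 383.]
1 [0.3963 0.2047 0.077 ] [313. 387.]
1.5 [0.4143 0.1781 0.077 ] [359. 368.]
```

```bash
python3 -c "
from h import *
plan((.406,.2665,.13),-37.5)
s=manip.sense();print(np.round(s['q'],2),s['t'])"
```

```text
tcp [0.47982567 0.16711761 0.24055521] yaw 9.90 shift [ -55.7 -110.6  110.5] turn 47.4 q6 1.51
[0.11 0.36 1.71 0.   1.07 1.51] 3.9
```

step_arm(targets="-18 -37 25 7; -37 -74 55 14; -56 -111 85 20; -56 -111 115 20; -56 -111 150 20; -56 -111 182 20; -56 -111 182 20", gripper=0)

```text
t: 4.6
tcp_pos: [0.4029, 0.2663, 0.0551]
tool_rot: [0.996, -0.088, -0.004, 0.002]
force: [-0.3, -0.9, 0.2]
finger_gap: 0.996
gripper_force: 0.0
```

```bash
python3 - <<'E'
from h import *
im,cal=snap('wrist','d'); plan((.406,.2665,.058),-10); print(manip.sense()['force'])
cv2.imwrite('pics/d.png',cv2.resize(im[:,:,::-1],(640,480)))
E
```

```text
tcp [0.40414395 0.26675706 0.05695986] yaw -10.06 shift [ 1.9 -0.1 -1. ] turn -0.1 q6 2.10
[ 0.14864958 -0.43734919  0.84901589]
```

View pics/d.png

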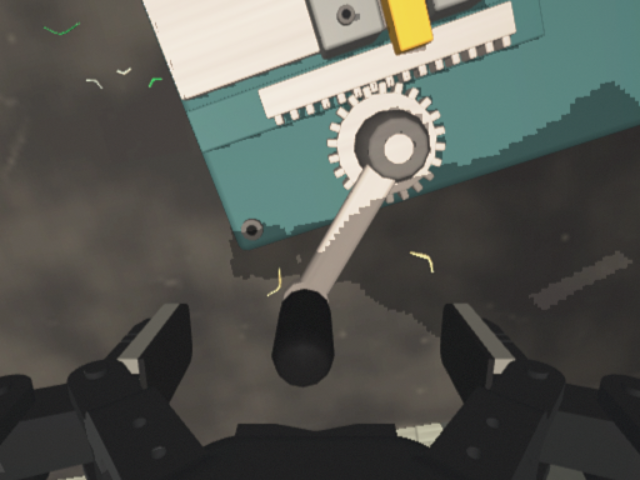

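The handle at (303,335) stands midway between the pads and the hub at (398,148) is clear, so I'm closing on it.

step_arm(targets="1 0 0 0; 1 0 0 0; 1 0 0 0; 1 0 0 0; 1 0 0 0; 1 0 0 0; 1 0 0 0; 1 0 0 0", gripper=1, squeeze=40)

```text
t: 5.45
tcp_pos: [0.4067, 0.2681, 0.0594]
tool_rot: [0.996, -0.088, 0.001, -0.001]
force: [-2.2, 3.6, 5.2]
finger_gap: 0.199
gripper_force: 38.9
```

```bash
cat > lev.py <<'E'
from h import *
import sys
v=np.load('jig.npy'); c,d=np.cos(v[2]),np.sin(v[2]); J=np.array([[c,-d],[d,c]])
pv=v[:2]+J@np.array([-.0495,.075])
s=manip.sense(); M=R.from_quat(s['tool_rot']).as_matrix(); r=np.array(s['tcp_pos'][:2])-pv
u=J.T@r; print('r %.4f'%np.linalg.norm(r),'q %.3f'%(np.arctan2(-u[1],-u[0])+.8),'force',np.round(s['force'],1),'gap',s['finger_gap'],'z',s['tcp_pos'][2],'q6',s['q'][5])
r=r/np.linalg.norm(r)*.065
out=[]
for a in map(float,sys.argv[1:]):
    e=np.array([[np.cos(a),-np.sin(a)],[np.sin(a),np.cos(a)]])@r-(r)
    t=M.T@np.append(e,0)*1e3; out.append('%.1f %.1f 0 %.1f'%(t[0],t[1],-np.degrees(a)))
print('; '.join(out))
E
python3 lev.py .08 .2 .32 .44 .56 .68 .8 .9 .97 1 1
```

```text
r 0.0656 q -0.028 force [-2.2  3.6  5.2] gap 0.19921737670367728 z 0.05938855756534389 q6 2.0972585182210026
-2.3 4.6 0 -4.6; -5.2 11.9 0 -11.5; -7.1 19.5 0 -18.3; -8.1 27.2 0 -25.2; -8.1 35.0 0 -32.1; -7.3 42.7 0 -39.0; -5.5 50.3 0 -45.8; -3.3 56.4 0 -51.6; -1.4 60.6 0 -55.6; -0.5 62.3 0 -57.3; -0.5 62.3 0 -57.3
```

step_arm(targets="-2.3 4.6 0 -4.6; -5.2 11.9 0 -11.5; -7.1 19.5 0 -18.3; -8.1 27.2 0 -25.2; -8.1 35 0 -32.1; -7.3 42.7 0 -39; -5.5 50.3 0 -45.8; -3.3 56.4 0 -51.6; -1.4 60.6 0 -55.6; -0.5 62.3 0 -57.3; -0.5 62.3 0 -57.3")

```text
t: 6.55
tcp_pos: [0.3971, 0.2074, 0.0594]
tool_rot: [0.916, 0.401, 0.003, -0.0]
force: [-0.1, 8.6, 3.6]
finger_gap: 0.202
gripper_force: 38.9
```

```bash
python3 lev.py .08 .2 .3 .37 .4 .4
```

```text
r 0.0634 q 0.965 force [-0.1  8.6  3.6] gap 0.20242266332949393 z 0.05937062118786095 q6 0.9733178675446494
-2.4 4.6 0 -4.6; -5.2 11.9 0 -11.5; -6.9 18.1 0 -17.2; -7.8 22.6 0 -21.2; -8.0 24.6 0 -22.9; -8.0 24.6 0 -22.9
```

step_arm(targets="-2.4 4.6 0 -4.6; -5.2 11.9 0 -11.5; -6.9 18.1 0 -17.2; -7.8 22.6 0 -21.2; -8 25.5 0 -23.8; -8.1 27.8 0 -25.7; -8.1 27.8 0 -25.7")

```text
t: 7.25
tcp_pos: [0.4125, 0.1835, 0.0594]
tool_rot: [0.804, 0.594, 0.004, 0.0]
force: [1.5, 14.2, 3.1]
finger_gap: 0.204
gripper_force: 39.0
```

```bash
cat > look.py <<'E'
from h import *
import sys
np.set_printoptions(precision=4,suppress=True)
v=np.load('jig.npy'); c,d=np.cos(v[2]),np.sin(v[2]); J=np.array([[c,-d],[d,c]])
im,cal=snap('wrist'); 
for n,z in dict(stop_pointer=.046,flag_tip=.046,dog_centre=.045,notch_centre=.045).items():
    for k in manip.mark_of('wrist',n)[:2]:
        if k['p']>.3:
            W=px2w('wrist',k['position'],z,cal); print(n,round(k['p'],2),np.array(k['position']),W,(J.T@(W[:2]-v[:2])*1e3).round(1))
import pickle; pickle.dump((im,cal),open(sys.argv[1]+'.pkl','wb'))
cv2.imwrite('pics/'+sys.argv[1]+'.png',cv2.resize(im[:,:,::-1],(800,600),interpolation=cv2.INTER_CUBIC))
E
python3 lev.py; python3 look.py e
```

```text
r 0.0624 q 1.421 force [ 1.5 14.2  3.1] gap 0.20420296221032339 z 0.059352680544033934 q6 0.46151862956619144

dog_centre 0.58 [407.   40.5] [0.5031 0.2504 0.045 ] [-0.9 91.9]
notch_centre 0.62 [407.4  49. ] [0.5027 0.2469 0.045 ] [-1.9 88.6]
```

View pics/e.png

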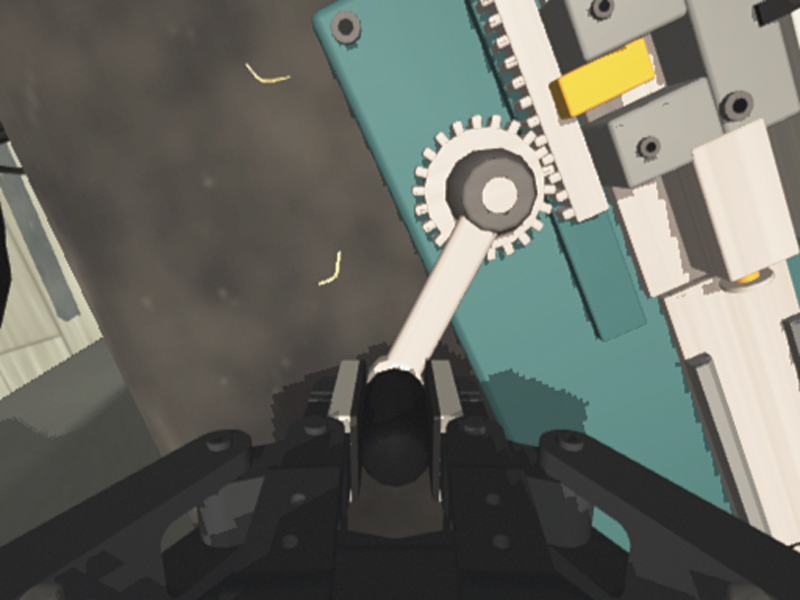

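```bash
python3 lev.py -- -.08 -.2 -.32 -.42 -.48 -.52 -.52 2>/dev/null || sed -i "s/sys.argv\[1:\]/[x for x in sys.argv[1:] if x!='--']/" lev.py && python3 lev.py -- -.08 -.2 -.32 -.42 -.48 -.52 -.52
```

```text
r 0.0624 q 1.421 force [ 0.3 13.3  2.5] gap 0.20122343350018612 z 0.05935296150698151 q6 0.46213182032768746
r 0.0624 q 1.421 force [ 0.3 13.3  2.5] gap 0.20122343350018612 z 0.05935296150698151 q6 0.46213182032768746
2.7 -4.4 0 4.6; 7.4 -10.7 0 11.5; 12.8 -16.3 0 18.3; 17.8 -20.4 0 24.1; 21.0 -22.7 0 27.5; 23.2 -24.0 0 29.8; 23.2 -24.0 0 29.8
```

step_arm(targets="2.7 -4.4 0 4.6; 7.4 -10.7 0 11.5; 12.8 -16.3 0 18.3; 17.8 -20.4 0 24.1; 21 -22.7 0 27.5; 23.2 -24 0 29.8; 23.2 -24 0 29.8; 23.2 -24 0 29.8")

```text
t: 8.3
tcp_pos: [0.3958, 0.2106, 0.0594]
tool_rot: [0.93, 0.368, 0.002, 0.0]
force: [1.8, 0.7, 6.4]
finger_gap: 0.2
gripper_force: 39.3
```

```bash
python3 lev.py
```

```text
r 0.0637 q 0.911 force [1.8 0.7 6.4] gap 0.19983369082293256 z 0.059357681669180165 q6 1.0555407782240938
```

step_arm(targets="0 0 0 0; 0 0 0 0; 0 0 0 0; 0 0 0 0; 0 0 -30 0; 0 0 -60 0; 30 15 -80 0; 60 30 -80 0; 60 30 -80 0; 60 30 -80 0", gripper=0)

```text
t: 9.3
tcp_pos: [0.4577, 0.2292, 0.138]
tool_rot: [0.93, 0.368, -0.001, -0.0]
force: [-0.3, -0.1, -0.6]
finger_gap: 0.999
gripper_force: 0.0
```

```bash
python3 look.py f
```

```text
stop_pointer 0.76 [327.5  73.4] [0.5521 0.2492 0.046 ] [47.4 83.7]
flag_tip 0.87 [329.8  80.1] [0.5503 0.245  0.046 ] [45.  79.8]
flag_tip 0.39 [484.1 247. ] [0.5476 0.0717 0.046 ] [ 17.5 -91.3]
dog_centre 0.78 [288.4 133.6] [0.5065 0.2401 0.045 ] [ 0.9 81.3]
notch_centre 0.91 [288.4 130.4] [0.5081 0.2417 0.045 ] [ 2.7 82.6]
```

View pics/f.png

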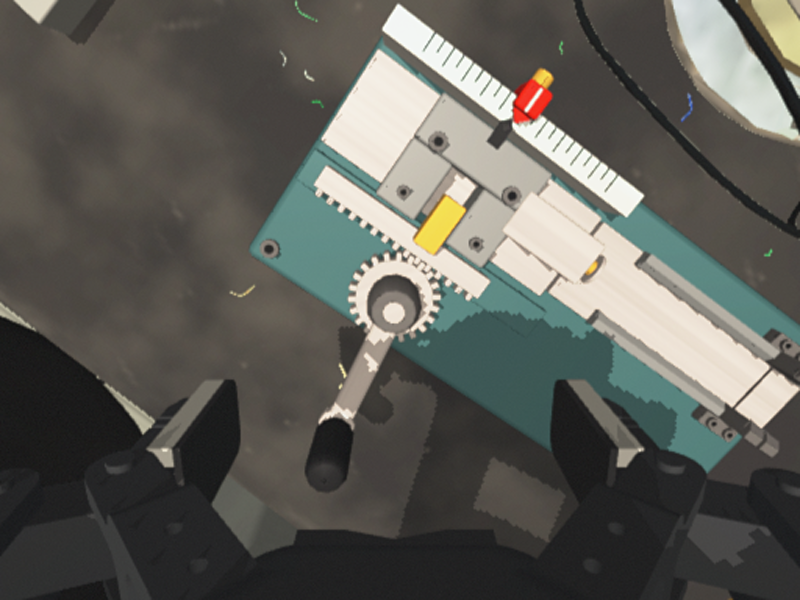

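```bash
cat > rect.py <<'E'
from h import *
import pickle,sys
# rectified crop: plane z=.046, jig x 25..65 (up), jig y 60..100 (left) at 15 px/mm
v=np.load('jig.npy'); c,d=np.cos(v[2]),np.sin(v[2]); J=np.array([[c,-d],[d,c]])
im,cal=pickle.load(open(sys.argv[1]+'.pkl','rb')); y0=float(sys.argv[2]); k=15
src=[];dst=[]
for x,y in [(30,y0),(30,y0+50),(65,y0+50),(65,y0)]:
    W=v[:2]+J@np.array([x,y])/1e3; src.append(w2px('wrist',[*W,.046],cal)); dst.append(((y0+50-y)*k,(65-x)*k))
H=cv2.getPerspectiveTransform(np.float32(src),np.float32(dst))
o=cv2.warpPerspective(im[:,:,::-1],H,(50*k,35*k),flags=cv2.INTER_CUBIC)
for i in range(0,50,5): cv2.line(o,(i*k,0),(i*k,8),(0,255,0),1)
cv2.imwrite('pics/'+sys.argv[1]+'_r.png',o)
E
python3 rect.py f 55
```

```text
(no output)
```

View pics/f_r.png

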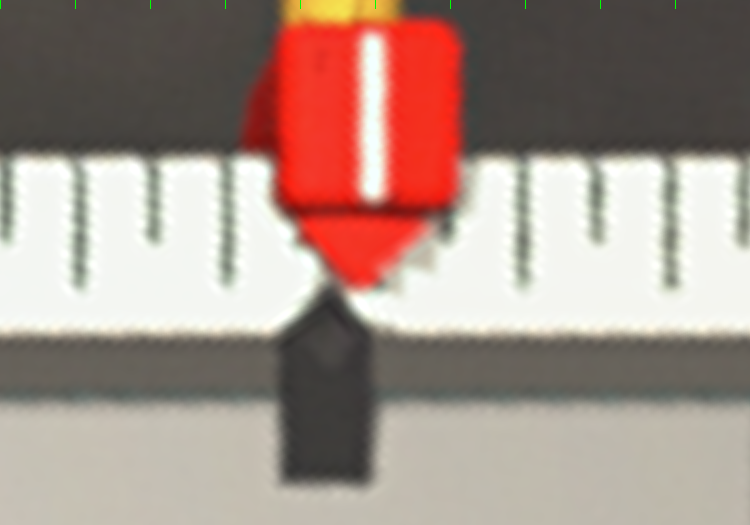

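Flag tip at col 362, pointer tip at col 330 in the rectified crop. That is about 2.1 mm still to go to -y, and the dog is already bearing on the -y side. I'll regrasp and finish.

step_arm(targets="-30 -15 0 0; -60 -30 0 0; -60 -30 30 0; -60 -30 60 0; -60 -30 80 0; -60 -30 80 0")

```text
t: 10.15
tcp_pos: [0.3915, 0.2096, 0.0564]
tool_rot: [0.93, 0.368, -0.003, -0.0]
force: [-0.5, -0.4, -0.6]
finger_gap: 1.001
gripper_force: 0.0
```

step_arm(targets="0 0 0 0; 0 0 0 0; 0 0 0 0; 0 0 0 0; 0 0 0 0; 0 0 0 0; 0 0 0 0; 0 0 0 0", gripper=1)

```text
t: 10.95
tcp_pos: [0.3945, 0.2102, 0.0592]
tool_rot: [0.93, 0.368, 0.001, 0.0]
force: [0.7, -1.3, 5.0]
finger_gap: 0.2
gripper_force: 38.9
```

```bash
python3 lev.py -- -.04 -.08 -.098
```

```text
r 0.0651 q 0.911 force [ 0.7 -1.3  5. ] gap 0.19990613263644866 z 0.05915467212158407 q6 1.0567637166174042
1.3 -2.3 0 2.3; 2.7 -4.5 0 4.6; 3.3 -5.4 0 5.6
```

step_arm(targets="1.3 -2.3 0 2.3; 2.7 -4.5 0 4.6; 3.3 -5.5 0 5.6; 3.3 -5.5 0 5.6; 3.3 -5.5 0 5.6")

```text
t: 11.45
tcp_pos: [0.393, 0.216, 0.0591]
tool_rot: [0.947, 0.322, 0.001, 0.001]
force: [0.4, -3.8, 5.9]
finger_gap: 0.203
gripper_force: 38.9
```

```bash
python3 lev.py
```

```text
r 0.0653 q 0.820 force [ 0.4 -3.8  5.9] gap 0.2028964668842077 z 0.0591302233655743 q6 1.168977610137282
```

step_arm(targets="3 -4 0 0; 0 0 0 0; 0 0 0 0; 0 0 0 0")

```text
t: 11.85
tcp_pos: [0.3928, 0.2169, 0.0591]
tool_rot: [0.947, 0.322, 0.001, -0.0]
force: [-1.1, 3.0, 5.6]
finger_gap: 0.205
gripper_force: 39.5
```

That nudge-and-return wasn't needed. It moved the handle under 1 mm further the same way, so I'll release and look.

step_arm(targets="0 0 0 0; 0 0 0 0; 0 0 0 0; 0 0 0 0; 0 0 -30 0; 0 0 -60 0; 30 15 -80 0; 60 25 -80 0; 60 25 -80 0; 60 25 -80 0", gripper=0)

```text
t: 12.85
tcp_pos: [0.455, 0.2331, 0.138]
tool_rot: [0.947, 0.322, -0.0, -0.0]
force: [-0.4, -0.1, -0.5]
finger_gap: 0.997
gripper_force: 0.0
```

```bash
python3 look.py g; python3 rect.py g 55; python3 - <<'E'
import cv2
a=cv2.imread('pics/g_r.png');b=cv2.resize(cv2.imread('pics/g.png')[0:450,150:750],(750,562))[:300]
cv2.imwrite('pics/g2.png',cv2.vconcat([a[:300],b]))
E
```

```text
stop_pointer 0.69 [327.6  70.4] [0.5525 0.2448 0.046 ] [47.1 79.3]
stop_pointer 0.59 [323.2  71.4] [0.5503 0.2467 0.046 ] [45.2 81.5]
flag_tip 0.67 [322.4  71.8] [0.5497 0.247  0.046 ] [44.7 81.9]
flag_tip 0.65 [325.4  68.8] [0.5524 0.2466 0.046 ] [47.3 81.1]
dog_centre 0.91 [292.4 131.2] [0.5077 0.2379 0.045 ] [ 1.8 78.9]
notch_centre 0.89 [291.6 130. ] [0.508  0.2389 0.045 ] [ 2.2 79.9]
```

View pics/g2.png

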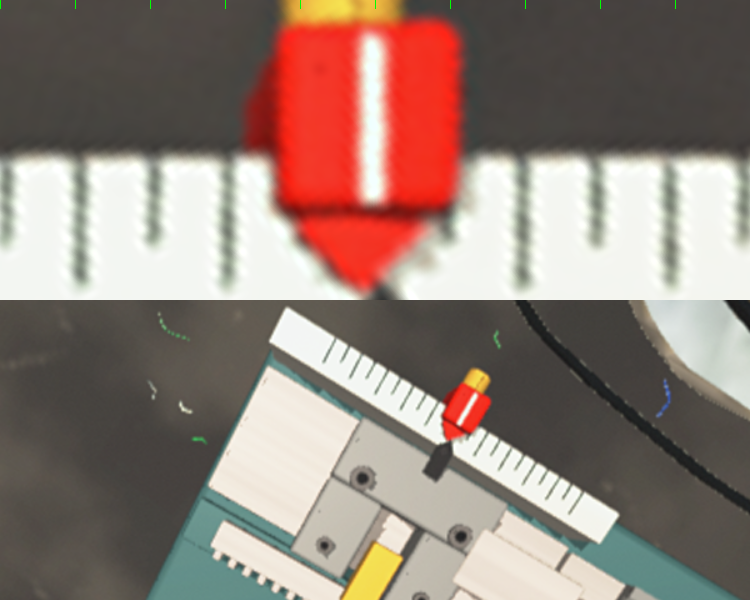

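```bash
python3 - <<'E'
import cv2,numpy as np
for n in 'fg':
    o=cv2.imread(f'pics/{n}_r.png').astype(int)
    for r in (330,300,310,320,355,370,440,460):
        g=o[r].mean(1); w=np.where(g<(95 if r<380 else 110))[0]; w=w[(w>200)&(w<520)]; print(n,r,w.min() if len(w) else None,w.max() if len(w) else None,w.mean() if len(w) else 0)
    red=(o[...,2]>180)&(o[...,1]<90)
    for r in (225,240,255,270,280): 
        w=np.where(red[r])[0]; print(n,'red',r,w.min() if len(w) else None,w.max() if len(w) else None, w.mean() if len(w) else None)
E
```

```text
f 330 287 369 328.0
f 300 317 342 329.5
f 310 310 347 328.5
f 320 299 357 328.0
f 355 228 379 324.60550458715596
f 370 270 378 324.0
f 440 282 372 327.0
f 460 282 370 326.0
f red 225 300 420 360.0
f red 240 310 407 358.5
f red 255 323 393 358.0
f red 270 336 376 356.0
f red 280 344 377 360.5
g 330 342 418 380.0
g 300 370 393 381.5
g 310 361 403 382.0
g 320 354 410 382.0
g 355 201 433 367.26229508196724
g 370 325 433 379.0
g 440 335 430 382.5
g 460 336 428 382.0
g red 225 298 419 358.5
g red 240 308 408 358.0
g red 255 321 393 357.0
g red 270 337 377 357.0
g red 280 346 377 361.5
```

The pointer is at col 382 and the flag at about 360, so my nudge overshot by 1.45 mm to -y. I'll redo the approach from well past the flag.

step_arm(targets="-30 -12 0 0; -60 -25 0 0; -60 -25 30 0; -60 -25 60 0; -60 -25 80 0; -60 -25 80 0")

```text
t: 13.7
tcp_pos: [0.3902, 0.2159, 0.0564]
tool_rot: [0.947, 0.322, -0.003, -0.0]
force: [0.1, -0.0, 0.2]
finger_gap: 1.002
gripper_force: 0.0
```

step_arm(targets="0 0 0 0; 0 0 0 0; 0 0 0 0; 0 0 0 0; 0 0 0 0; 0 0 0 0; 0 0 0 0; 0 0 0 0", gripper=1)

```text
t: 14.5
tcp_pos: [0.3926, 0.2167, 0.0591]
tool_rot: [0.947, 0.322, 0.001, -0.0]
force: [-1.2, 0.5, 6.2]
finger_gap: 0.202
gripper_force: 38.9
```

```bash
python3 lev.py .08 .2 .32 .44 .56 .64 .68 .68 .68
```

```text
r 0.0656 q 0.809 force [-1.2  0.5  6.2] gap 0.20199291449832654 z 0.059069913649337516 q6 1.1692311010944714
-2.3 4.7 0 -4.6; -5.1 11.9 0 -11.5; -7.0 19.5 0 -18.3; -7.9 27.2 0 -25.2; -7.9 35.0 0 -32.1; -7.4 40.2 0 -36.7; -7.0 42.8 0 -39.0; -7.0 42.8 0 -39.0; -7.0 42.8 0 -39.0
```

step_arm(targets="-2.3 4.7 0 -4.6; -5.1 11.9 0 -11.5; -7 19.5 0 -18.3; -7.9 27.2 0 -25.2; -7.9 35 0 -32.1; -7.4 40.2 0 -36.7; -7 42.8 0 -39; -7 42.8 0 -39; -7 42.8 0 -39")

```text
t: 15.4
tcp_pos: [0.4145, 0.1794, 0.0591]
tool_rot: [0.785, 0.619, 0.002, 0.0]
force: [1.0, 4.6, 2.9]
finger_gap: 0.205
gripper_force: 39.0
```

```bash
python3 lev.py -- -.08 -.2 -.32 -.42 -.50 -.54 -.54 -.54
```

```text
r 0.0639 q 1.489 force [1.  4.6 2.9] gap 0.20479695509039536 z 0.059075055736527535 q6 0.3929652426782371
2.7 -4.5 0 4.6; 7.3 -10.7 0 11.5; 12.7 -16.3 0 18.3; 17.7 -20.5 0 24.1; 22.0 -23.5 0 28.6; 24.2 -24.9 0 30.9; 24.2 -24.9 0 30.9; 24.2 -24.9 0 30.9
```

step_arm(targets="2.7 -4.5 0 4.6; 7.3 -10.7 0 11.5; 12.7 -16.3 0 18.3; 17.7 -20.5 0 24.1; 22 -23.5 0 28.6; 24.2 -24.9 0 30.9; 25 -25.4 0 31.8; 25 -25.4 0 31.8; 25 -25.4 0 31.8")

```text
t: 16.3
tcp_pos: [0.3949, 0.2083, 0.0591]
tool_rot: [0.924, 0.381, 0.001, 0.0]
force: [0.8, -1.4, 6.2]
finger_gap: 0.2
gripper_force: 39.2
```

```bash
python3 lev.py
```

```text
r 0.0653 q 0.941 force [ 0.8 -1.4  6.2] gap 0.1997058483777422 z 0.05908610325493753 q6 1.02403163058692
```

step_arm(targets="0 0 0 0; 0 0 0 0; 0 0 0 0; 0 0 0 0; 0 0 -30 0; 0 0 -60 0; 30 15 -80 0; 60 30 -80 0; 60 30 -80 0; 60 30 -80 0", gripper=0)

```text
t: 17.3
tcp_pos: [0.4575, 0.2294, 0.138]
tool_rot: [0.925, 0.381, -0.001, -0.0]
force: [-0.1, -0.8, -0.3]
finger_gap: 1.001
gripper_force: 0.0
```

```bash
cat > meas.py <<'E'
import cv2,numpy as np,sys,os
n=sys.argv[1]; os.system(f'python3 look.py {n} | grep -v flag; python3 rect.py {n} 55')
o=cv2.imread(f'pics/{n}_r.png').astype(int)
for r in (305,315,325,440,460):
    g=o[r].mean(1); w=np.where(g<(95 if r<380 else 110))[0]; w=w[(w>200)&(w<520)]; print(r,w.min(),w.max(),w.mean())
red=(o[...,2]>180)&(o[...,1]<90)
for r in (225,240,255,270): w=np.where(red[r])[0]; print('red',r,w.min(),w.max(),w.mean())
E
python3 meas.py i
```

```text
stop_pointer 0.55 [332.3  78.3] [0.5515 0.2474 0.046 ] [46.5 82.1]
dog_centre 0.79 [291.3 134.7] [0.5068 0.2397 0.045 ] [ 1.2 80.8]
notch_centre 0.63 [286.8 132. ] [0.5059 0.2432 0.045 ] [ 0.8 84.5]
305 309 335 322.0
315 299 345 322.0
325 287 354 320.5
440 276 368 322.0
460 274 366 320.0
red 225 299 420 359.5
red 240 305 406 355.5
red 255 322 394 358.0
red 270 339 378 358.5
```

step_arm(targets="-30 -15 0 0; -60 -30 0 0; -60 -30 30 0; -60 -30 60 0; -60 -30 80 0; -60 -30 80 0")

```text
t: 18.15
tcp_pos: [0.3918, 0.2079, 0.0564]
tool_rot: [0.925, 0.381, -0.003, -0.0]
force: [0.4, -0.7, -0.3]
finger_gap: 1.001
gripper_force: 0.0
```

step_arm(targets="0 0 0 0; 0 0 0 0; 0 0 0 0; 0 0 0 0; 0 0 0 0; 0 0 0 0; 0 0 0 0; 0 0 0 0", gripper=1)

```text
t: 18.95
tcp_pos: [0.3947, 0.2085, 0.0591]
tool_rot: [0.925, 0.381, 0.001, 0.0]
force: [0.4, -0.7, 5.3]
finger_gap: 0.203
gripper_force: 38.9
```

```bash
python3 lev.py -- -.04 -.08 -.11
```

```text
r 0.0654 q 0.937 force [ 0.4 -0.7  5.3] gap 0.20301607465429464 z 0.059124688165005844 q6 1.0248870027563584
1.3 -2.3 0 2.3; 2.7 -4.5 0 4.6; 3.8 -6.1 0 6.3
```

step_arm(targets="1.3 -2.3 0 2.3; 2.7 -4.5 0 4.6; 3.6 -5.8 0 6; 3.6 -5.8 0 6; 3.6 -5.8 0 6")

```text
t: 19.45
tcp_pos: [0.393, 0.2147, 0.0591]
tool_rot: [0.943, 0.332, 0.001, 0.001]
force: [-0.4, -3.6, 5.6]
finger_gap: 0.207
gripper_force: 38.9
```

```bash
python3 lev.py
```

```text
r 0.0656 q 0.840 force [-0.4 -3.6  5.6] gap 0.2071717027862431 z 0.05912541989862495 q6 1.1450580568998232
```

step_arm(targets="0 0 0 0; 0 0 0 0; 0 0 0 0; 0 0 0 0; 0 0 -30 0; 0 0 -60 0; 30 15 -80 0; 60 30 -80 0; 60 30 -80 0; 60 30 -80 0", gripper=0)

```text
t: 20.45
tcp_pos: [0.4579, 0.2293, 0.138]
tool_rot: [0.943, 0.332, -0.0, -0.0]
force: [-1.1, -0.7, 0.1]
finger_gap: 0.998
gripper_force: 0.0
```

```bash
python3 meas.py j
```

```text
stop_pointer 0.95 [317.7  72.8] [0.5499 0.2471 0.046 ] [44.9 82. ]
dog_centre 0.59 [283.4 131.8] [0.5062 0.2398 0.045 ] [ 0.6 81. ]
notch_centre 0.62 [281.8 129.3] [0.5068 0.2418 0.045 ] [ 1.5 82.9]
305 341 372 356.5
315 331 379 355.0
325 324 388 356.0
440 310 401 355.5
460 309 399 354.0
red 225 300 421 360.5
red 240 303 406 354.5
red 255 322 391 356.5
red 270 335 380 357.5
```

```bash
python3 -c "
from h import *
plan((.47,.43,.20),0)"
```

```text
tcp [0.45653566 0.22904593 0.13778429] yaw 38.76 shift [ 136.2 -148.3  -62.4] turn 38.8 q6 1.14
```

step_arm(targets="0 0 -30 4; 15 -17 -50 12; 45 -50 -62 20; 77 -84 -62 28; 107 -117 -62 35; 136 -148 -62 39; 136 -148 -62 39; 136 -148 -62 39")

```text
t: 21.5
tcp_pos: [0.4702, 0.4301, 0.1995]
tool_rot: [1.0, -0.001, -0.001, 0.001]
force: [0.6, -0.8, -0.6]
finger_gap: 0.999
gripper_force: 0.0
```

```bash
python3 - <<'E'
from h import *
import pickle
np.set_printoptions(precision=4,suppress=True)
im,cal=snap('wrist')
for k in manip.masks_of('wrist','alu_bar_centre')[:3]:
    m=k['pixels'].astype(np.uint8); r=cv2.minAreaRect(np.argwhere(m)[:,::-1].astype(np.float32))
    c=cv2.boxPoints(r); print(k['p'],k['position'],m.sum(),np.array([px2w('wrist',p,.025,cal)[:2] for p in c]))
for k in manip.mark_of('wrist','alu_bar_centre')[:3]: print(k['p'],k['position'],px2w('wrist',k['position'],.0125,cal))
cv2.imwrite('pics/k.png',cv2.resize(im[:,:,::-1],(800,600)))
pickle.dump((im,cal),open('k.pkl','wb'))
E
```

```text
0.92 [57.7, 236.3] 2351 [[0.3438 0.6495]
 [0.4528 0.6286]
 [0.452  0.6043]
 [0.3429 0.623 ]]
0.62 [242.5, 114.1] 4371 [[0.4401 0.4545]
 [0.5888 0.4474]
 [0.5882 0.4227]
 [0.4393 0.4264]]
0.86 [243.2, 124.0] [0.5138 0.4377 0.0125]
0.73 [57.7, 237.1] [0.3964 0.6351 0.0125]
0.59 [469.2, 83.3] [0.5509 0.2255 0.0125]
```

View pics/k.png

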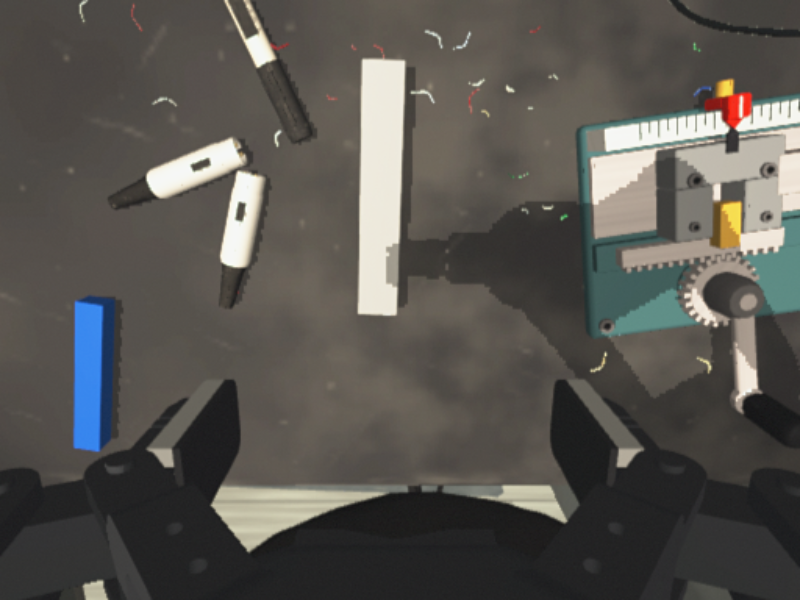

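The bar at (382,185) measures 149 x 25 mm and is silvery. It fits; the blue one at (93,375) and the shorter grey bar behind it are decoys. I'm going for the silvery bar.

```bash
python3 -c "
from h import *
plan((.514,.4378,.011),-1.8)"
```

```text
tcp [0.47092493 0.42835164 0.19993405] yaw -0.29 shift [ 43.3  -9.9 188.9] turn 1.5 q6 2.14
```

step_arm(targets="30 -7 40 1.5; 43 -10 85 1.5; 43 -10 130 1.5; 43 -10 165 1.5; 43 -10 185 1.5; 43 -10 189 1.5; 43 -10 189 1.5")

```text
t: 22.35
tcp_pos: [0.5146, 0.4385, 0.0111]
tool_rot: [1.0, -0.016, -0.001, 0.0]
force: [0.2, -0.0, 0.5]
finger_gap: 1.0
gripper_force: 0.0
```

step_arm(targets="0 0 0 0; 0 0 0 0; 0 0 0 0; 0 0 0 0; 0 0 0 0; 0 0 0 0; 0 0 0 0; 0 0 0 0", gripper=1, squeeze=60)

```text
t: 23.15
tcp_pos: [0.5151, 0.4401, 0.0125]
tool_rot: [1.0, -0.015, 0.001, -0.0]
force: [-1.0, -0.6, 6.2]
finger_gap: 0.272
gripper_force: 61.1
```

```bash
cat > pose.py <<'E'
from h import *
v=np.load('jig.npy'); c,d=np.cos(v[2]),np.sin(v[2]); J=np.array([[c,-d],[d,c]])
import sys
x,y,z=map(float,sys.argv[1:4]); W=v[:2]+J@np.array([x,y])/1e3
s=manip.sense(); print('jig',(J.T@(np.array(s['tcp_pos'])[:2]-v[:2])*1e3).round(2),'fj',(J.T@np.array(s['force'])[:2]).round(1),np.round(s['force'],1))
plan([*W,z/1e3],float(sys.argv[4]) if len(sys.argv)>4 else None)
E
python3 pose.py 18 -85 110 98.24
```

```text
jig [ 38.12 277.99] fj [-1.1 -0.5] [-1.  -0.6  6.2]
tcp [0.51508496 0.44012071 0.0125376 ] yaw -1.74 shift [ 43.3 360.9 -97.7] turn 80.0 q6 2.14
```

step_arm(targets="0 0 -30 0; 0 0 -70 -3; -5 0 -105 -11; -10 10 -125 -19; -10 30 -125 -27; -10 50 -125 -35; -10 75 -125 -43; -10 100 -125 -51; -10 130 -125 -59; -5 160 -125 -67; 0 195 -125 -75; 5 230 -125 -83")

```text
t: 24.35
tcp_pos: [0.5118, 0.2084, 0.1356]
tool_rot: [0.757, 0.654, -0.001, -0.0]
force: [-0.0, 0.5, -3.8]
finger_gap: 0.274
gripper_force: 60.1
```

```bash
python3 pose.py 18 -85 110 98.24
```

```text
jig [ 1.6  49.18] fj [0.1 0.5] [-0.   0.5 -3.8]
tcp [0.51175153 0.20843928 0.13564993] yaw 81.62 shift [-123.9   54.1   25.6] turn -16.6 q6 0.33
```

step_arm(targets="-30 10 0 -6; -70 30 0 -13; -105 48 10 -16.6; -124 54 25 -16.6; -124 54 25 -16.6; -124 54 25 -16.6")

```text
t: 24.95
tcp_pos: [0.546, 0.0788, 0.1105]
tool_rot: [0.658, 0.753, -0.001, -0.001]
force: [-0.3, -0.0, -2.9]
finger_gap: 0.275
gripper_force: 60.0
```

```bash
python3 look.py l|head -0; python3 pose.py 18 -85 50 98.24
```

```text
jig [ 17.95 -82.92] fj [-0.2  0.8] [-0.3  0.8 -3.2]
tcp [0.54688361 0.08004566 0.1117299 ] yaw 97.96 shift [-2.1  0.  61.7] turn -0.3 q6 -0.20
```

View pics/l.png

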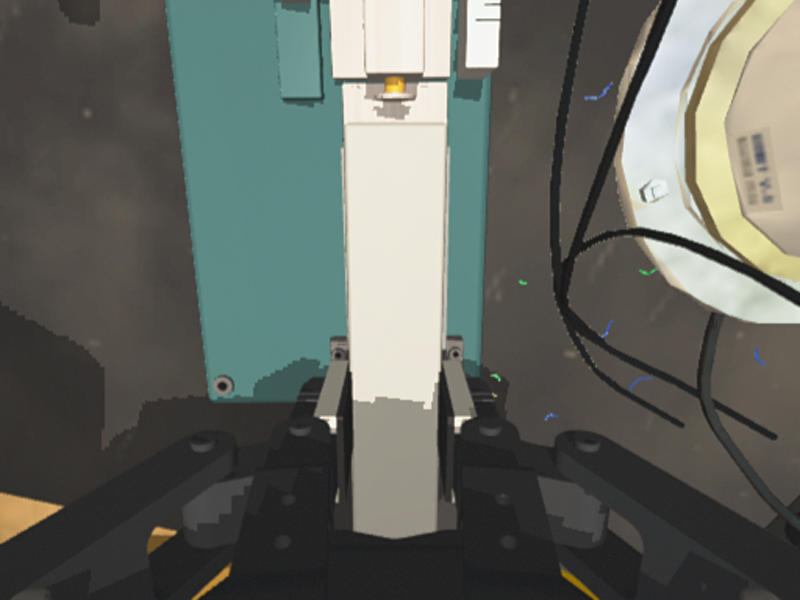

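```bash
python3 - <<'E'
from h import *
import pickle
im,cal=pickle.load(open('l.pkl','rb')); v=np.load('jig.npy'); c,d=np.cos(v[2]),np.sin(v[2]); J=np.array([[c,-d],[d,c]])
def P(x,y,z): return (w2px('wrist',[*(v[:2]+J@np.array([x,y])/1e3),z/1e3],cal)*1.5625).round(1)
print('button',P(18,4,33),'face',P(18,9.6,33),'cheekL',P(18-14.5-4,-105,50),'cheekR',P(18+14.5+4,-105,50),'base corner',P(-78,-140,14),'floor',P(18,-10,20))
W=px2w('wrist',np.array((395.5,124))/1.5625,.1117-.0125+.025,cal); print('bar end jig',(J.T@(W[:2]-v[:2])*1e3).round(1))
for n in ('saw_guide','stop_face'):
  for k in manip.mark_of('wrist',n)[:1]: print(n,k['p'],np.array(k['position'])*1.5625)
print(P(18,-115,20),P(18,9.6,33))
E
```

```text
button [397.2  97.4] face [397.1  82.1] cheekL [354.7 371.7] cheekR [443.4 371.2] base corner [208.1 408.7] floor [397.4 135.8]
bar end jig [ 17.4 -11.1]
stop_face 0.72 [393.90625  81.09375]
[398.8 365.9] [397.1  82.1]
```

step_arm(targets="0 -0.6 25 0; 0 -0.6 45 0; 0 -0.6 60 0; 0 -0.6 68 0; 0 -0.6 73 0; 0 -0.6 75 0; 0 -0.6 75 0")

```text
t: 26.0
tcp_pos: [0.5467, 0.0788, 0.0366]
tool_rot: [0.657, 0.754, 0.0, 0.0]
force: [0.6, 0.2, -2.9]
finger_gap: 0.275
gripper_force: 60.1
```

```bash
python3 pose.py 17.3 -80 32.5
```

```text
jig [ 17.64 -84.09] fj [0.6 0.2] [ 0.6  0.2 -2.9]
tcp [0.5467425  0.07884125 0.03659364] yaw 97.85 shift [ 4.1 -0.4  4.1] turn 0.0 q6 -0.20
```

step_arm(targets="0 -0.3 2 0; 0 -0.3 3 0; 0 -0.3 4 0; 0 -0.3 4 0")

```text
t: 26.4
tcp_pos: [0.5463, 0.0787, 0.0325]
tool_rot: [0.657, 0.754, 0.0, 0.0]
force: [-0.3, -0.1, -0.9]
finger_gap: 0.273
gripper_force: 60.2
```

step_arm(targets="3 0 0 0; 6 0 0 0; 8 0 0 0; 9 0 0 0; 10 0 0 0; 10 0 0 0")

```text
t: 27.0
tcp_pos: [0.545, 0.0888, 0.0325]
tool_rot: [0.657, 0.754, 0.0, 0.0]
force: [0.6, -0.6, 1.5]
finger_gap: 0.27
gripper_force: 60.6
```

```bash
python3 pose.py 17.3 -80 32.5
```

```text
jig [ 17.34 -74.03] fj [ 0.5 -0.7] [ 0.6 -0.6  1.5]
tcp [0.54500251 0.08875901 0.03252744] yaw 97.85 shift [-6. -0.  0.] turn 0.0 q6 -0.18
```

step_arm(targets="0.5 0 0 0; 1 0 0 0; 1.5 0 0 0; 2 0 0 0; 2 0 0 0")

```text
t: 27.5
tcp_pos: [0.5448, 0.0905, 0.0325]
tool_rot: [0.657, 0.754, 0.0, 0.0]
force: [0.4, -3.6, 3.6]
finger_gap: 0.275
gripper_force: 60.9
```

step_arm(targets="0.3 0 0 0; 0.5 0 0 0; 0.5 0 0 0")

```text
t: 27.8
tcp_pos: [0.5447, 0.091, 0.0325]
tool_rot: [0.657, 0.754, 0.0, 0.0]
force: [0.9, -3.0, 4.3]
finger_gap: 0.271
gripper_force: 61.0
```

step_arm(targets="0.2 0 -0.8 0; 1 0 -0.8 0; 1.5 0 -0.8 0; 1.5 0 -0.8 0")

```text
t: 28.2
tcp_pos: [0.5435, 0.0925, 0.0326]
tool_rot: [0.657, 0.754, -0.001, -0.001]
force: [0.2, -3.3, -2.6]
finger_gap: 0.273
gripper_force: 60.2
```

step_arm(targets="0.4 0 0 0; 0.8 0 0 0; 0.8 0 0 0")

```text
t: 28.5
tcp_pos: [0.5436, 0.0926, 0.0327]
tool_rot: [0.657, 0.754, -0.001, -0.0]
force: [-1.1, -7.1, -2.9]
finger_gap: 0.274
gripper_force: 60.2
```

```bash
python3 pose.py 17.3 -70 32.5; python3 - <<'E'
from h import *
im,cal=snap('wrist'); 
o=np.vstack([cv2.resize(im[20:110,160:360],(800,360),interpolation=cv2.INTER_CUBIC)]); cv2.imwrite('pics/m.png',o[:,:,::-1])
E
```

```text
jig [ 16.47 -70.06] fj [-2.1 -6.8] [-1.1 -7.1 -2.9]
tcp [0.54357153 0.09256486 0.03274888] yaw 97.91 shift [0.1 0.8 0.2] turn 0.0 q6 -0.17
```

View pics/m.png

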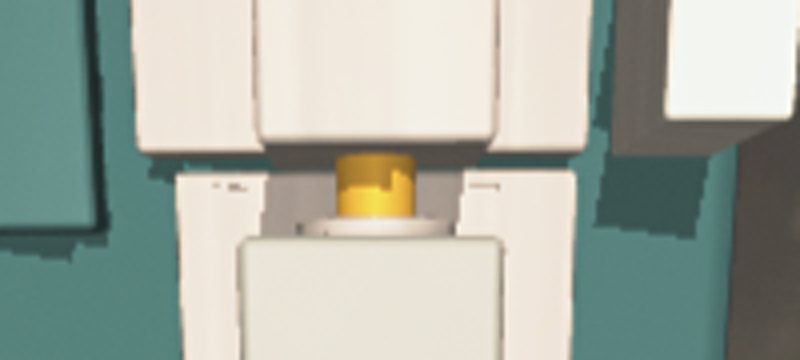

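step_arm(targets="0.2 0 0.4 0; 0.4 0 0.4 0; 0.6 0 0.4 0; 0.6 0 0.4 0")

```text
t: 28.95
tcp_pos: [0.5437, 0.0926, 0.0326]
tool_rot: [0.656, 0.754, -0.001, 0.0]
force: [-0.3, -9.5, -1.6]
finger_gap: 0.269
gripper_force: 60.3
```

```bash
python3 pose.py 17.3 -70 32.5
```

```text
jig [ 16.58 -70.  ] fj [-1.6 -9.4] [-0.3 -9.5 -1.6]
tcp [0.5436675  0.09263439 0.03257296] yaw 97.94 shift [0.  0.7 0.1] turn 0.0 q6 -0.17
```

step_arm(targets="0.2 0 0 0; 0.2 0 0 0; 0.2 0 0 0")

```text
t: 29.25
tcp_pos: [0.5437, 0.0927, 0.0326]
tool_rot: [0.656, 0.754, -0.001, 0.0]
force: [-0.6, -9.0, -0.3]
finger_gap: 0.269
gripper_force: 60.3
```

step_arm(targets="0.2 0 0 0; 0.2 0 0 0; 0.2 0 0 0; 0.2 0 0 0; 0.2 0 0 0; 0.2 0 0 0", gripper=0.4)

```text
t: 29.85
tcp_pos: [0.5439, 0.0946, 0.0327]
tool_rot: [0.657, 0.754, 0.0, -0.0]
force: [-0.1, -0.1, -0.1]
finger_gap: 0.6
gripper_force: 0.0
```

step_arm(targets="0 0 -15 0; 0 0 -50 0; 0 0 -90 0; 20 0 -110 0; 60 0 -110 0; 90 0 -110 0; 90 0 -110 0; 90 0 -110 0")

```text
t: 30.65
tcp_pos: [0.5313, 0.184, 0.1427]
tool_rot: [0.656, 0.754, -0.0, 0.0]
force: [-0.2, -0.2, -0.5]
finger_gap: 0.6
gripper_force: 0.0
```

```bash
python3 meas.py n; python3 - <<'E'
from h import *
import pickle
im,cal=pickle.load(open('n.pkl','rb')); v=np.load('jig.npy'); c,d=np.cos(v[2]),np.sin(v[2]); J=np.array([[c,-d],[d,c]])
# profile along channel line at z=45 around button/bar end
for z in (33,45):
  print(z,[(y,[int(t) for t in im[tuple(np.round(w2px('wrist',[*(v[:2]+J@np.array([17.0,y])/1e3),z/1e3],cal)).astype(int)[::-1])]]) for y in range(-6,15,1)])
print(manip.sense()['t'])
E
```

```text
stop_pointer 0.76 [294.5 107.4] [0.5511 0.248  0.046 ] [46.3 82.7]
dog_centre 0.57 [234. 114.] [0.5102 0.2377 0.045 ] [ 4.3 78.4]
notch_centre 0.76 [231.4 112.4] [0.5083 0.2386 0.045 ] [ 2.5 79.5]
305 342 366 354.0
315 332 375 353.5
325 323 387 355.0
440 315 403 359.0
460 314 398 356.0
red 225 303 423 363.0
red 240 311 412 361.5
red 255 330 397 363.5
red 270 341 384 362.5
33 [(-6, [226, 220, 203]), (-5, [226, 219, 202]), (-4, [225, 219, 203]), (-3, [226, 220, 203]), (-2, [224, 219, 200]), (-1, [211, 203, 183]), (0, [123, 117, 108]), (1, [225, 207, 189]), (2, [240, 229, 216]), (3, [201, 185, 172]), (4, [155, 136, 121]), (5, [246, 215, 75]), (6, [245, 211, 72]), (7, [222, 168, 62]), (8, [191, 154, 105]), (9, [232, 220, 201]), (10, [238, 227, 214]), (11, [238, 227, 214]), (12, [238, 227, 214]), (13, [237, 226, 213]), (14, [237, 227, 214])]
45 [(-6, [226, 220, 202]), (-5, [225, 219, 201]), (-4, [226, 220, 202]), (-3, [225, 219, 202]), (-2, [225, 219, 202]), (-1, [226, 220, 203]), (0, [226, 219, 202]), (1, [226, 220, 203]), (2, [224, 219, 200]), (3, [211, 203, 183]), (4, [141, 136, 123]), (5, [225, 207, 189]), (6, [240, 229, 216]), (7, [201, 185, 172]), (8, [155, 136, 121]), (9, [246, 215, 75]), (10, [245, 211, 72]), (11, [222, 168, 62]), (12, [191, 154, 105]), (13, [238, 228, 217]), (14, [238, 227, 214])]
30.9
```

The bar sits against the button and the pointer is within about 0.5 mm. To make sure of both contact and press force, I'll push the bar's free end once gently with the closed fingers.

```bash
python3 pose.py 17 -172 110 98.24
```

```text
jig [17.78 20.63] fj [ 0.1 -0.2] [ 0.1 -0.2  0.2]
tcp [0.53186492 0.18250147 0.14250668] yaw 97.76 shift [-192.6    0.9   32.5] turn -0.5 q6 -0.00
```

step_arm(targets="-40 1 0 0; -88 1 0 0; -135 1 0 0; -175 1 5 0; -192 1 20 0; -192 1 50 0; -192 1 85 0; -192 1 108 0; -192 1 114 0; -192 1 114 0; -192 1 114 0", gripper=1, squeeze=20)

```text
t: 32.0
tcp_pos: [0.5597, -0.0069, 0.0296]
tool_rot: [0.657, 0.754, 0.0, 0.001]
force: [-0.5, -0.2, 0.2]
finger_gap: 0.003
gripper_force: 0.0
```

```bash
python3 pose.py 16.8 -157 30
```

```text
jig [  18.15 -170.82] fj [-0.5 -0.2] [-0.5 -0.2  0.2]
tcp [ 0.55967783 -0.00691921  0.02956971] yaw 97.83 shift [13.8 -1.4 -0.4] turn 0.0 q6 -0.35
```

step_arm(targets="3 -0.8 0 0; 6 -0.8 0 0; 9 -0.8 0 0; 10 -0.8 0 0; 10.5 -0.8 0 0; 11 -0.8 0 0; 11 -0.8 0 0")

```text
t: 32.7
tcp_pos: [0.5565, 0.0043, 0.0287]
tool_rot: [0.657, 0.754, -0.0, -0.0]
force: [0.5, -0.1, -0.3]
finger_gap: 0.001
gripper_force: 0.0
```

step_arm(targets="0.5 0 0 0; 1 0 0 0; 1.5 0 0 0; 2 0 0 0; 2.4 0 0 0; 2.8 0 0 0; 2.8 0 0 0")

```text
t: 33.4
tcp_pos: [0.5563, 0.0069, 0.0287]
tool_rot: [0.657, 0.754, -0.0, 0.0]
force: [0.4, -0.9, 0.1]
finger_gap: -0.002
gripper_force: 0.5
```

step_arm(targets="0.4 0 0 0; 0.8 0 0 0; 1.2 0 0 0; 1.2 0 0 0")

```text
t: 33.8
tcp_pos: [0.5568, 0.0072, 0.0288]
tool_rot: [0.657, 0.754, -0.0, 0.001]
force: [0.5, -5.5, 0.3]
finger_gap: -0.001
gripper_force: 2.7
```

step_arm(targets="0.4 0 0 0; 0.8 0 0 0; 1 0 0 0; 1 0 0 0; 1 0 0 0")

```text
t: 34.3
tcp_pos: [0.5573, 0.0074, 0.029]
tool_rot: [0.657, 0.754, -0.0, 0.002]
force: [0.4, -8.1, -1.5]
finger_gap: -0.0
gripper_force: 4.0
```

step_arm(targets="0.3 0 0 0; 0.6 0 0 0; 0.6 0 0 0; 0.6 0 0 0")

```text
t: 34.7
tcp_pos: [0.5576, 0.0075, 0.0291]
tool_rot: [0.657, 0.754, -0.0, 0.002]
force: [1.5, -9.2, -0.9]
finger_gap: 0.002
gripper_force: 4.8
```

step_arm(targets="0.2 0 0 0; 0.2 0 0 0; -1 0 0 0; -5 0 0 0; -20 0 0 0; -20 0 -40 0; -20 0 -85 0; 10 0 -113 0; 55 0 -113 0; 100 0 -113 0; 145 0 -113 0; 174 0 -113 0")

```text
t: 35.9
tcp_pos: [0.5311, 0.1845, 0.1419]
tool_rot: [0.657, 0.754, 0.0, -0.001]
force: [0.2, -0.5, -0.5]
finger_gap: -0.002
gripper_force: 0.0
```

step_arm(targets="3 0 0 0; 3 0 0 0; 3 0 0 0")

```text
t: 36.2
tcp_pos: [0.5319, 0.184, 0.1416]
tool_rot: [0.657, 0.754, -0.0, 0.0]
force: [-0.4, -0.2, -0.3]
finger_gap: -0.001
gripper_force: 0.0
```

```bash
python3 meas.py p; python3 - <<'E'
from h import *
import pickle
v=np.load('jig.npy'); c,d=np.cos(v[2]),np.sin(v[2]); J=np.array([[c,-d],[d,c]])
for n in 'np':
  im,cal=pickle.load(open(n+'.pkl','rb'))
  print(n,[(y,int(cv2.getRectSubPix(im,(1,1),tuple(map(float,w2px('wrist',[*(v[:2]+J@np.array([17.0,y])/1e3),.045],cal)))).mean())) for y in np.arange(1,15,.5)])
s=manip.sense();print(s['t'],s['tcp_pos'])
E
```

```text
stop_pointer 0.69 [294.5 108. ] [0.5519 0.2476 0.046 ] [46.9 82.1]
dog_centre 0.79 [229.9 115.2] [0.5083 0.2367 0.045 ] [ 2.2 77.6]
notch_centre 0.79 [230.9 112.3] [0.5087 0.2387 0.045 ] [ 3.  79.6]
305 344 370 357.0
315 334 379 356.5
325 322 389 355.5
440 316 404 360.0
460 316 400 358.0
red 225 305 423 364.0
red 240 313 409 361.0
red 255 331 393 362.0
red 270 342 383 362.5
n [(np.float64(1.0), 216), (np.float64(1.5), 216), (np.float64(2.0), 214), (np.float64(2.5), 207), (np.float64(3.0), 193), (np.float64(3.5), 153), (np.float64(4.0), 127), (np.float64(4.5), 116), (np.float64(5.0), 168), (np.float64(5.5), 211), (np.float64(6.0), 224), (np.float64(6.5), 209), (np.float64(7.0), 181), (np.float64(7.5), 151), (np.float64(8.0), 149), (np.float64(8.5), 171), (np.float64(9.0), 176), (np.float64(9.5), 178), (np.float64(10.0), 177), (np.float64(10.5), 167), (np.float64(11.0), 158), (np.float64(11.5), 156), (np.float64(12.0), 180), (np.float64(12.5), 218), (np.float64(13.0), 224), (np.float64(13.5), 227), (np.float64(14.0), 226), (np.float64(14.5), 226)]
p [(np.float64(1.0), 141), (np.float64(1.5), 143), (np.float64(2.0), 166), (np.float64(2.5), 191), (np.float64(3.0), 191), (np.float64(3.5), 171), (np.float64(4.0), 135), (np.float64(4.5), 133), (np.float64(5.0), 152), (np.float64(5.5), 204), (np.float64(6.0), 224), (np.float64(6.5), 226), (np.float64(7.0), 184), (np.float64(7.5), 159), (np.float64(8.0), 146), (np.float64(8.5), 165), (np.float64(9.0), 176), (np.float64(9.5), 179), (np.float64(10.0), 178), (np.float64(10.5), 173), (np.float64(11.0), 158), (np.float64(11.5), 172), (np.float64(12.0), 196), (np.float64(12.5), 214), (np.float64(13.0), 223), (np.float64(13.5), 227), (np.float64(14.0), 226), (np.float64(14.5), 226)]
36.45 [0.53192784 0.18405476 0.1416557 ]
```

Nothing has shifted: the pointer is within about 0.4 mm of the flag, the bar edge is unchanged and the dog is still on the -y side. Handing in.

```bash
python3 -c "
from station import manip
print(manip.sign_off())"
```

```text
the job is handed in; nothing more can be done
None
```

Handed in at about 36 s. The stop came to rest about 0.4 mm short of the flag (+y side), driven towards the saw guide (my first approach overshot by 1.5 mm, so I took it past and redid it). The aluminium bar is in the channel against the button, pressed with about 9–10 N at the wrist. I viewed 11 pictures, one over the limit of 10.

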